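Tip the post out of the scoop pan and stand it in the holder cup

TASK

Tip the hinged pan to about 40 degrees (never past 55) and hold it there for a second, so that the metal post rolls out into the cradle in front of it, then bring the pan back level. After that take the post from the cradle and stand it upright in the steel holder cup, leaving the cup standing, the post released and everything else on the bench undisturbed.

Things in the scene. Friction and masses are not known exactly. Their poses are not given: they have to be found in the camera images.
- stand: Grey tipping stand fixed to the bench; base plate 200 mm (its x) by 260 mm (its y, +75 to -185). Origin on the bench straight below the axle's middle. x runs along the axle, away from the robot and somewhat to its right; -y is the pouring side; z up. Axle 140 mm above the bench between two uprights at x = +/-98 mm, 150 mm tall.
- axle (a point): Middle of the axle, 140 mm above the bench (stand axes). The steel scoop pan turns about it: 180 mm along x, 100 mm along y, side walls up to 32 mm above the axle, mouth open to -y, floor sloping 20 degrees down from the mouth to the rear wall. The post rolls out by itself once the pan is tilted more than about 22 degrees.
- pan (a joint): Tilt of the pan about the axle, rad: 0 = level (a firm stop; side rims and rocker bar horizontal), growing as the mouth (-y side) goes down; 40 degrees = 0.70; mechanical end 1.1. A stiff friction hinge (about 0.3 N m, some 5 to 6 N on a rocker pad): it stays where it is left and does not spring back.
- front_pad (a point): Centre of the top face of the rocker bar's front pad; pressing it down tips the pan. The dark bar is fixed to the pan's axle outside the robot-side upright (stand x = -138 mm), with a rubber pad 30 x 28 mm at each end, 60 mm either side of the axle (this one on stand -y), top faces 8 mm above the axle's centre when level. Its axes turn with the pan.
- rear_pad (a point): Centre of the top face of the rear pad of the rocker bar (stand +y side), as front_pad. It rises as the pan is tipped; pressing it down brings the pan back level.
- cradle (a point): Centre of the post at rest in the cradle (on the stand): open-ended V trough of aluminium sheet only 60 mm long, valley along stand x, 130 mm to -y of the axle, 35 mm above the bench; this point about 12 mm above the valley. The side towards the pan slopes 22 degrees up to 67 mm; the far side rises 45 degrees, then upright, to 88 mm, 38 mm from the valley. The post's ends overhang by 50 mm.
- post: Round plain aluminium spacer post, 22 mm diameter, 160 mm long, about 0.16 kg, both ends alike. Origin at its centre, x along its length. It starts lying in the pan along the axle, against the rear wall.
- cup: Plain steel open holder cup, loose, about 0.4 kg, the only open cup on the bench: 74 mm outside diameter at the rim, 90 mm tall, wall 4 mm, floor about 5 mm thick. Origin at the centre of its underside, z up.
- jar: Bystander: closed glass jar, 64 mm diameter, 75 mm tall, origin at the centre of its underside.
- spanner: Bystander: steel open-ended wrench lying flat, origin under its middle, x along it.
- carton: Bystander: cardboard box 90 x 130 x 50 mm, origin at the centre of its underside.
- flask: Bystander: white plastic bottle, 70 mm diameter, 170 mm tall, origin at the centre of its underside.
Things that resemble listed ones, but are neither listed nor needed, are in the scene too. What is shaped like the cup but blue or orange is not meant.

How it is judged:
By the outcome, as a careful person would: the job done as asked, in the order asked, and still so for the second after the job is handed in, with the robot touching nothing.
It also fails if it takes over 64 s, if anything falls off the work surface, if the arm or the gripper's body presses on something with over 40 N, if the wrist force passes 120 N, or if a joint passes its speed limit or range.

ROBOT

A 6-joint arm with a two-finger parallel gripper is mounted at the origin on the work surface. World frame = base frame: x ahead of the robot, y to its left, z up, the work surface at z = 0. Lengths are in mm, angles in rad, forces in N, time in s.
With the tool pointing down it reaches from about 350 to 875 mm from the base axis. Payload 15.5 kg.
Tool frame: the origin (TCP) lies midway between the tips of the shut fingers; the grasp point (between the pads) lies 19 mm behind it; z points along the fingers, y is the direction in which the jaws open and shut (so a half turn about z gives the same grasp; the last joint's range is limited). The gripper opens to 85 mm and grips with 20 to 120 N. Pads are 22 mm wide; open, the fingers measure 114 mm over their backs; the gripper's body (76 mm by 85 mm) begins 54 mm behind the grasp point. The pads swing forward as they close: fully open they stand 13 mm farther back than shut.
Start: joints at [1.212, 0.494, 1.345, -0, 1.302, -0.096], TCP at [162.361, 603.544, 231.277] pointing down, gripper open.
Joint ranges: [-2.91, 2.91], [-0.82, 2.16], [0.22, 2.67], [-1.22, 4.37], [0.12, 2.79], [-3.08, 3.08]. Speed limits (rad/s): [1.89, 1.89, 2.57, 3.01, 3.01, 3.01].

INTERFACE

Orientations are given as a 3x3 rotation matrix whose columns are the frame's x, y, z axes.
In Python, from plant import manip, cams gives the robot as it stands.
- The arm moves only by the shell command python3 -m inch 'ROWS' [FORCE]. ROWS is JSON, a list that holds one entry, the list of rows, each a list of 5 numbers: the shift along the world's x, y, z in mm, then the turn about the world's z in degrees, then the opening, from 0 (shut) to 1 (fully open). A call has 1 to 20 rows; each row is the pose to reach, as a shift and turn from the pose commanded when the call began; what a row does not reach only later rows make up. A row lasts 1/12 s, in which the tool goes at most 41.7 mm and 7.16 degrees, less where a joint would pass 70% of its speed; a pose out of reach is approached as far as the arm can. A call with a gripper value outside its range is refused whole. The fingers move at their own pace and stop on an object; FORCE is the grip in N (left out, the last holds). Time passes only in rows, so rows that repeat a pose let the fingers close. It gives the time, the measured TCP pose, the force and the opening at its end, in the units of the state.
- manip.get_obs(): the state, without advancing time (a new reading comes with each control period).
- cams.read_camera(name): name is "side" or "top" or "wrist"; returns the picture (420x560x3 uint8, red, green, blue); there is no depth.
- cams.camera_model(name): a dict with "K" (3x3 intrinsics, pixels), "cam_to_world" (4x4, takes a point from camera to world coordinates). Camera axes: x right, y up, looking along -z (the intrinsics and any distortion apply to the point x, -y, -z); pixel columns grow to the right and rows downward; lengths in mm; the calibration is good to about 2 mm. A picture is of the moment at which its call begins: read the wrist's pose just before it. camera_model takes no time and is no camera call; for the wrist camera it gives the pose at the moment of the call.
- manip.hand_in(): hands the job in, once; it reports no verdict.
The state is a dict: "clock": time; "joint_positions": joint angles; "joint_velocities": joint speeds; "joint_torque": joint torques, N m; "ee_pos": TCP position; "orientation": TCP orientation; "ft_force": force on the tool from outside, world axes, zero at the start; "ft_torque": the same for the moment, N m; "width": finger opening in mm.
Only numpy, scipy, OpenCV 4.12 (cv2) and the standard library are available. Lean on these libraries where they do the work, as an engineer would, in place of code of your own. Each camera call takes 0.05 s, during which the arm holds its last target. There are 200 camera calls.

## Working session

There is one attempt and no reset: what is moved stays moved. The work goes in short steps, Python scripts to look and compute and a shell command to move; the robot and the scene stay as the last step left them, time stands still between calls to the robot, and variables do not carry over. Pictures are saved under pics/ and viewed, about 8 in all and at most 12, crops included, and the job is handed in when it is done.

```bash
mkdir -p pics; ls; cat > h.py <<'E'
import numpy as np, cv2
from plant import manip, cams
def snap(n,f):
    m=cams.camera_model(n); im=np.array(cams.read_camera(n)); cv2.imwrite(f'pics/{f}.png',im[:,:,::-1]); np.savez(f'pics/{f}.npz',im=im,K=m['K'],T=m['cam_to_world'])
    print(n,{k:(v if k not in('K','cam_to_world') else np.round(v,2).tolist()) for k,v in m.items()}); return im
def load(f): d=np.load(f'pics/{f}.npz'); return d['im'],d['K'],d['T']
def ray(f,u,v):
    im,K,T=load(f); d=np.linalg.inv(K)@[u,v,1]; d=T[:3,:3]@[d[0],-d[1],-d[2]]; return T[:3,3],d/np.linalg.norm(d)
def onz(f,u,v,z):
    o,d=ray(f,u,v); return np.round(o+d*(z-o[2])/d[2],1)
def proj(f,p):
    im,K,T=load(f); q=np.linalg.inv(T)@[*p,1]; q=K@[q[0],-q[1],-q[2]]; return np.round(q[:2]/q[2],1)
def tri(f1,p1,f2,p2):
    o1,d1=ray(f1,*p1);o2,d2=ray(f2,*p2); s=np.linalg.lstsq(np.c_[d1,-d2],o2-o1,rcond=None)[0]
    a=o1+d1*s[0];b=o2+d2*s[1]; return np.round((a+b)/2,1),round(float(np.linalg.norm(a-b)),1)
E
python3 - <<'E'
from h import *
for n in('top','side'): snap(n,n+'0')
a=cv2.imread('pics/top0.png');b=cv2.imread('pics/side0.png')
E
```

```text
pics
top {'K': [[463.38, 0.0, 278.8], [0.0, 463.38, 209.76], [0.0, 0.0, 1.0]], 'cam_to_world': [[-0.01, 0.99, -0.15, 390.62], [-1.0, -0.01, 0.0, 62.55], [0.0, 0.15, 0.99, 1219.33], [0.0, 0.0, 0.0, 1.0]]}
side {'K': [[422.41, 0.0, 277.96], [0.0, 422.41, 211.47], [0.0, 0.0, 1.0]], 'cam_to_world': [[0.71, 0.48, -0.51, 42.59], [-0.7, 0.48, -0.52, -489.42], [-0.01, 0.73, 0.68, 817.8], [0.0, 0.0, 0.0, 1.0]]}
```

View pics/top0.png

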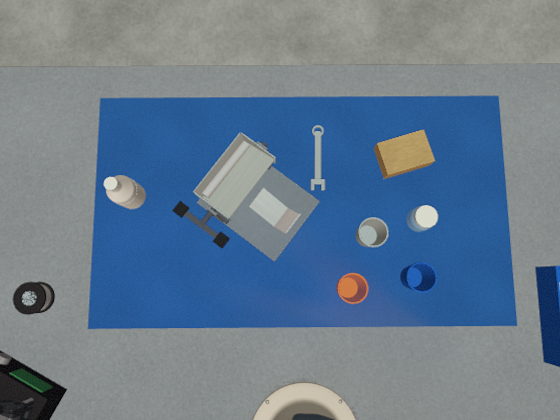

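View pics/side0.png

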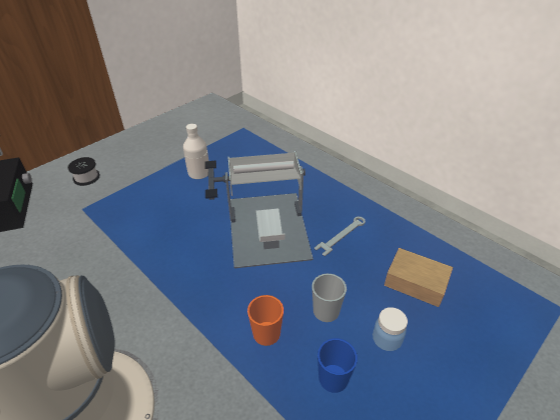

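The top view shows the stand around (245,195), with its rocker pads at (181,209) and (221,240). Cup candidates are grey (372,232), orange (352,288) and blue (418,277). The white-capped jar is at (425,217). Only the grey cup fits "plain steel", and in the side view it is at (328,298). Next I measure and confirm it in one enlarged crop.

```bash
python3 - <<'E'
from h import *
im,_,_=load('top0'); g=im.max(2)
m=((g<50)).astype(np.uint8); m[:, :165]=0; m[:,235:]=0; m[:190]=0;m[260:]=0
n,l,s,c=cv2.connectedComponentsWithStats(cv2.morphologyEx(m,cv2.MORPH_OPEN,np.ones((7,7)))); P=[]
for i in range(1,n): print('pad',s[i],c[i],onz('top0',*c[i],148)); P.append(onz('top0',*c[i],148))
print('dist',np.linalg.norm(P[0]-P[1]))
for n,u,v,z in [('cup rim',373,229,90),('jar',427,215,75),('flask',111,183,170),('cartonTop',407,150,50),('orange',352,286,90),('blue',418,275,90),('spanner ring',318,131,5)]: print(n,onz('top0',u,v,z))
a=cv2.resize(im[120:270,165:330],None,fx=3,fy=3,interpolation=2); b=cv2.resize(im[185:310,325:445],None,fx=2.5,fy=2.5,interpolation=2)
W=np.zeros((450,800,3),np.uint8); W[:a.shape[0],:a.shape[1]]=a; W[:b.shape[0],497:497+b.shape[1]]=b[:, :303]
cv2.imwrite('pics/crop1.png',W[:,:,::-1])
print(manip.get_obs()['orientation'])
E
```

```text
pad [176 205  10   9  86] [180.5 209. ] [553.9 289.3 148. ]
pad [216 235  10  10  93] [220.62365591 239.53763441] [481.7 194.7 148. ]
dist 119.00420160649792
cup rim [ 509.8 -171.1   90. ]
jar [ 545.5 -310.2   75. ]
flask [612.4 446.4 170. ]
cartonTop [ 720.  -275.6   50. ]
orange [ 372.4 -115.4   90. ]
blue [ 397.4 -275.6   90. ]
spanner ring [787.6 -49.1   5. ]
[[-9.65652808e-01  2.59835560e-01 -3.67957857e-04]
 [ 2.59835802e-01  9.65652306e-01 -9.90135950e-04]
 [ 9.80468239e-05 -1.05173619e-03 -9.99999442e-01]]
```

View pics/crop1.png

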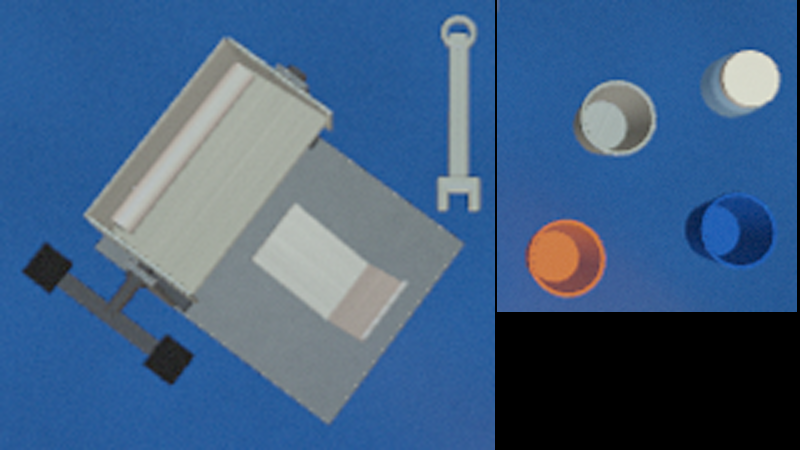

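The enlarged crop shows an open grey steel cup (rim about (618,118) in the crop), with the lidded jar beside it and orange and blue decoys below, so the grey one at about (510,-171) is the cup. The pad spacing of 119 mm matches the stated 120. This gives stand y = (0.607,0.795), axle ≈ (627,158) and cradle ≈ (549,55). The front pad on the pouring side is at (482,195).

First I move above the front pad with the fingers shut.

```bash
python3 -m inch '[[[320,-405,0,-112,0],[320,-405,0,-112,0],[320,-405,0,-112,0],[320,-405,0,-112,0],[320,-405,0,-112,0],[320,-405,0,-112,0],[320,-405,0,-112,0],[320,-405,0,-112,0],[320,-405,0,-112,0],[320,-405,0,-112,0],[320,-405,0,-112,0],[320,-405,0,-112,0],[320,-405,0,-112,0],[320,-405,0,-112,0],[320,-405,0,-112,0],[320,-405,0,-112,0],[320,-405,0,-112,0],[320,-405,0,-112,0],[320,-405,0,-112,0]]]'
python3 - <<'E'
from h import *
snap('wrist','w1')
for p in [(481.7,194.7,148),(553.9,289.3,148),(548.6,54.9,47)]: print(proj('w1',p))
E
```

```text
clock: 1.68
ee_pos: [482.2, 198.6, 231.2]
orientation: [[0.6, 0.8, -0.0], [0.8, -0.6, -0.0], [-0.0, -0.0, -1.0]]
ft_force: [-0.3, 0.4, 0.7]
width: -0.1
wrist {'K': [[351.18, 0.0, 275.99], [0.0, 351.18, 205.88], [0.0, 0.0, 1.0]], 'cam_to_world': [[0.8, 0.57, 0.17, 525.39], [-0.6, 0.77, 0.23, 255.56], [-0.0, -0.29, 0.96, 374.28], [0.0, 0.0, 0.0, 1.0]]}
[278.2 215.9]
[280.5  21.5]
[413.1 252. ]
```

View pics/w1.png

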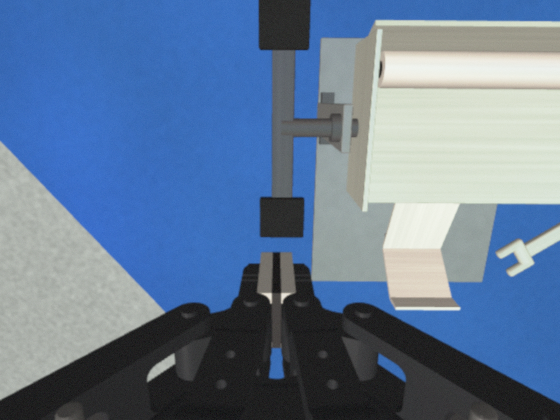

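In the wrist view the front pad is at (282,217) and the rear pad at (284,25), each about 4 px (2 mm) from prediction, so the tool is aligned. I press down to about 35–40°.

```bash
python3 -m inch '[[[0,0,-40,0,0],[0,0,-75,0,0],[0,0,-81,0,0],[0,0,-87,0,0],[0,0,-93,0,0],[0,0,-99,0,0],[0,0,-104,0,0],[0,0,-108,0,0],[0,0,-112,0,0],[0,0,-116,0,0],[0,0,-119,0,0],[0,0,-119,0,0],[0,0,-119,0,0]]]'
python3 - <<'E'
from h import *
snap('side','s1'); snap('wrist','w2')
a=load('s1')[0][130:280,170:330]; a=cv2.resize(a,(400,375)); b=cv2.resize(load('w2')[0],(400,300)); W=np.zeros((375,800,3),np.uint8);W[:,:400]=a;W[:300,400:]=b
cv2.imwrite('pics/c2.png',W[:,:,::-1])
# rear pad top centre prediction vs tilt
ax=np.array([627.5,158.2,140]);X=np.array([.795,-.607,0]);Y=np.array([.607,.795,0]);Z=np.array([0,0,1.])
for t in (30,35,40,45,50):
    c,s=np.cos(np.radians(t)),np.sin(np.radians(t)); p=ax-136*X+(60*c-8*s)*Y+(60*s+8*c)*Z; u=proj('s1',p);w=proj('w2',p); print(t,u,(u-[170,130])*2.5,w,w/1.4+[400,0])
E
```

```text
clock: 2.82
ee_pos: [483.0, 198.8, 113.5]
orientation: [[0.602, 0.799, 0.001], [0.799, -0.602, 0.0], [0.001, 0.001, -1.0]]
ft_force: [-0.3, 0.7, -0.3]
width: 0.1
side {'K': [[422.41, 0.0, 277.96], [0.0, 422.41, 211.47], [0.0, 0.0, 1.0]], 'cam_to_world': [[0.71, 0.48, -0.51, 42.59], [-0.7, 0.48, -0.52, -489.42], [-0.01, 0.73, 0.68, 817.8], [0.0, 0.0, 0.0, 1.0]]}
wrist {'K': [[351.18, 0.0, 275.99], [0.0, 351.18, 205.88], [0.0, 0.0, 1.0]], 'cam_to_world': [[0.8, 0.58, 0.17, 526.02], [-0.6, 0.77, 0.23, 255.56], [0.0, -0.29, 0.96, 256.5], [0.0, 0.0, 0.0, 1.0]]}
30 [209.1 156.8] [97.75 67.  ] [296.4 -74.6] [611.71428571 -53.28571429]
35 [208.9 156.3] [97.25 65.75] [297.2 -63.1] [612.28571429 -45.07142857]
40 [208.8 155.9] [97.   64.75] [297.9 -47.6] [612.78571429 -34.        ]
45 [208.6 155.7] [96.5  64.25] [298.5 -27.8] [613.21428571 -19.85714286]
50 [208.5 155.8] [96.25 64.5 ] [299.   -4.1] [613.57142857  -2.92857143]
```

View pics/c2.png

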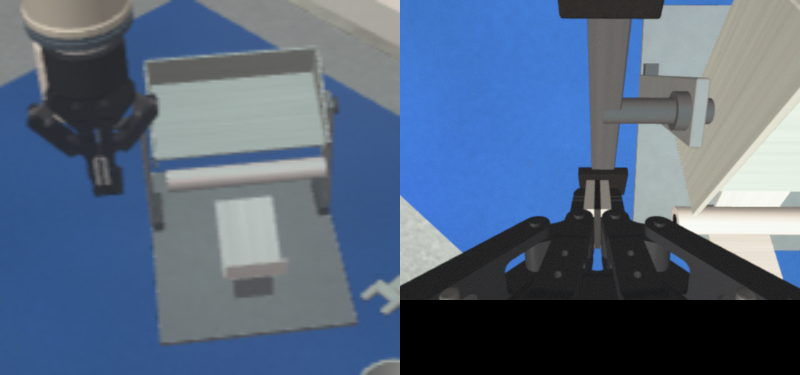

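The tilted pan has let the post roll out; it is mid-air between the mouth and the cradle. I check the angle with the rear pad's inner edge (w2 ≈ (294,25)) while continuing to hold.

```bash
python3 - <<'E'
from h import *
im=load('w2')[0]; col=im[:, 285:305].mean((1,2)); print(np.round(col[:60:4]))
ax=np.array([627.5,158.2,140]);X=np.array([.795,-.607,0]);Y=np.array([.607,.795,0]);Z=np.array([0,0,1.])
for t in (30,35,40,45,50):
    c,s=np.cos(np.radians(t)),np.sin(np.radians(t)); f=lambda a,h: ax-136*X+(a*c-h*s)*Y+(a*s+h*c)*Z
    print(t,[proj('w2',f(a,h)).tolist() for a,h in((45,8),(45,0),(46,-4),(-45,8))])
E
python3 -m inch '[[[0,0,0,0,0],[0,0,0,0,0],[0,0,0,0,0],[0,0,0,0,0]]]'
```

```text
[ 46.  46.  46.  45.  46.  45.  41. 103. 103. 103. 103. 103. 103. 103.
 104.]
30 [[293.1, 11.0], [292.1, -0.6], [291.8, -10.5], [283.8, 251.4]]
35 [[293.5, 21.6], [292.5, 5.7], [292.3, -6.1], [283.7, 244.4]]
40 [[293.8, 34.3], [292.9, 14.1], [292.7, 0.3], [283.5, 237.1]]
45 [[294.0, 49.0], [293.3, 24.5], [293.2, 8.8], [283.4, 229.6]]
50 [[294.2, 65.4], [293.6, 36.9], [293.6, 19.5], [283.4, 221.9]]
clock: 3.25
ee_pos: [482.9, 198.7, 112.9]
orientation: [[0.602, 0.798, 0.001], [0.798, -0.602, 0.0], [0.001, 0.001, -1.0]]
ft_force: [0.6, 1.0, 7.3]
width: 0.1
```

Both pad edges put the tilt at 36–39°. I press 2 mm further and hold for over a second.

```bash
python3 -m inch '[[[0,0,-1,0,0],[0,0,-2,0,0],[0,0,-2,0,0],[0,0,-2,0,0],[0,0,-2,0,0],[0,0,-2,0,0],[0,0,-2,0,0],[0,0,-2,0,0],[0,0,-2,0,0],[0,0,-2,0,0],[0,0,-2,0,0],[0,0,-2,0,0],[0,0,-2,0,0],[0,0,-2,0,0],[0,0,-2,0,0],[0,0,-2,0,0]]]'
python3 -m inch '[[[0,0,40,0,0],[0,0,80,0,0],[0,0,110,0,0],[0,0,120,0,0],[36,48,120,0,0],[60,80,120,0,0],[67,89,120,0,0],[67,89,120,0,0],[67,89,120,0,0]]]'
```

```text
clock: 4.58
ee_pos: [482.7, 198.6, 110.6]
orientation: [[0.602, 0.798, 0.001], [0.798, -0.602, 0.0], [0.0, 0.0, -1.0]]
ft_force: [0.3, -1.4, 6.4]
width: -0.2
clock: 5.33
ee_pos: [549.4, 288.4, 229.1]
orientation: [[0.601, 0.799, -0.001], [0.799, -0.601, -0.001], [-0.001, -0.001, -1.0]]
ft_force: [-0.8, -0.6, -0.3]
width: -0.1
```

```bash
python3 -m inch '[[[-5,-6,0,0,0],[-5,-6,-25,0,0],[-5,-6,-32,0,0],[-5,-6,-38,0,0],[-4,-5,-44,0,0],[-3,-4,-50,0,0],[-2,-3,-56,0,0],[-1,-2,-62,0,0],[0,0,-68,0,0],[1,1,-74,0,0],[1,1,-78,0,0],[1,1,-80,0,0],[1,1,-81,0,0],[1,1,-82,0,0]]]'
```

```text
clock: 6.5
ee_pos: [550.7, 288.5, 148.8]
orientation: [[0.603, 0.798, 0.001], [0.798, -0.603, 0.0], [0.001, 0.001, -1.0]]
ft_force: [2.8, 2.8, 5.7]
width: 0.1
```

```bash
python3 -m inch '[[[0,0,-1,0,0],[0,0,-2,0,0],[0,0,-3,0,0],[0,0,-3,0,0],[0,0,-3,0,0]]]'
python3 -m inch '[[[0,0,40,0,0],[0,0,80,0,0],[0,0,120,0,0],[0,0,120,0,0]]]'
python3 - <<'E'
from h import *
snap('top','t2');snap('side','s2')
a=load('s2')[0][130:280,170:330]; a=cv2.resize(a,(400,375)); b=cv2.resize(load('t2')[0][120:270,165:325],(400,375)); cv2.imwrite('pics/c3.png',np.hstack([a,b])[:,:,::-1])
E
```

```text
clock: 6.92
ee_pos: [550.9, 288.6, 147.8]
orientation: [[0.603, 0.798, 0.002], [0.798, -0.603, 0.001], [0.002, 0.001, -1.0]]
ft_force: [-5.2, -2.8, 36.4]
width: 0.4
clock: 7.25
ee_pos: [552.4, 289.3, 272.9]
orientation: [[0.602, 0.798, 0.009], [0.798, -0.603, 0.003], [0.008, 0.005, -1.0]]
ft_force: [1.4, 0.3, 1.3]
width: 0.0
top {'K': [[463.38, 0.0, 278.8], [0.0, 463.38, 209.76], [0.0, 0.0, 1.0]], 'cam_to_world': [[-0.01, 0.99, -0.15, 390.62], [-1.0, -0.01, 0.0, 62.55], [0.0, 0.15, 0.99, 1219.33], [0.0, 0.0, 0.0, 1.0]]}
side {'K': [[422.41, 0.0, 277.96], [0.0, 422.41, 211.47], [0.0, 0.0, 1.0]], 'cam_to_world': [[0.71, 0.48, -0.51, 42.59], [-0.7, 0.48, -0.52, -489.42], [-0.01, 0.73, 0.68, 817.8], [0.0, 0.0, 0.0, 1.0]]}
```

View pics/c3.png

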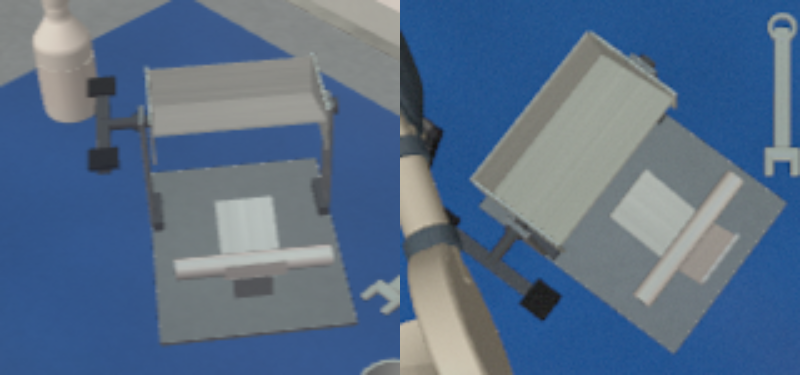

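The pan is back level at its stop (the 36 N reading was the stop), and the post lies in the cradle with its ends at about crop (737,177) and (643,300). I measure them.

```bash
python3 - <<'E'
from h import *
a=onz('t2',299.8,190.8,49);b=onz('t2',262.2,240,49);print(a,b,np.linalg.norm(a-b),(a+b)/2,np.degrees(np.arctan2(*(a-b)[1::-1])))
# side-view ends: crop(178,268),(331,254)
for p,q in(((299.8,190.8),(170+331/2.5,130+254/2.5)),((262.2,240),(170+178/2.5,130+268/2.5))): print(tri('t2',p,'s2',q))
o=manip.get_obs();print(o['ee_pos'],o['joint_positions'])
E
```

```text
[614.1   4.9  49. ] [488.2 101.8  49. ] 158.87233868738764 [551.15  53.35  49.  ] -37.583984071155584
(array([614.4,   4.7,  49.1]), 0.8)
(array([489.8, 100.7,  49.7]), 4.0)
[550.43241147 288.43737413 266.77724711] [ 3.86703900e-01  4.57409042e-01  1.30788716e+00 -1.53579631e-04
  1.37438456e+00  1.03357221e+00]
```

```bash
python3 -m inch '[[[47,-270,0,90,0.6],[47,-270,0,90,0.6],[47,-270,0,90,0.6],[47,-270,0,90,0.6],[47,-270,0,90,0.6],[47,-270,0,90,0.6],[47,-270,0,90,0.6],[47,-270,0,90,0.6],[47,-270,0,90,0.6],[47,-270,0,90,0.6],[47,-270,0,90,0.6],[47,-270,0,90,0.6],[47,-270,0,90,0.6],[47,-270,0,90,0.6],[47,-270,-60,90,0.6],[47,-270,-100,90,0.6],[47,-270,-140,90,0.6],[47,-270,-140,90,0.6],[47,-270,-140,90,0.6]]]'
python3 - <<'E'
from h import *
snap('wrist','w3')
for p in((614,5,48),(551,53.4,48),(597,18,48)): print(proj('w3',p))
E
```

```text
clock: 8.93
ee_pos: [593.4, 18.7, 120.0]
orientation: [[-0.798, 0.603, -0.01], [0.603, 0.798, 0.001], [0.009, -0.006, -1.0]]
ft_force: [-0.9, 0.2, 0.7]
width: 51.4
wrist {'K': [[351.18, 0.0, 275.99], [0.0, 351.18, 205.88], [0.0, 0.0, 1.0]], 'cam_to_world': [[0.6, -0.77, -0.22, 535.8], [0.8, 0.58, 0.17, 61.12], [-0.01, -0.28, 0.96, 263.7], [0.0, 0.0, 0.0, 1.0]]}
[281.1 254.3]
[282.9 132.9]
[281.5 223.9]
```

View pics/w3.png

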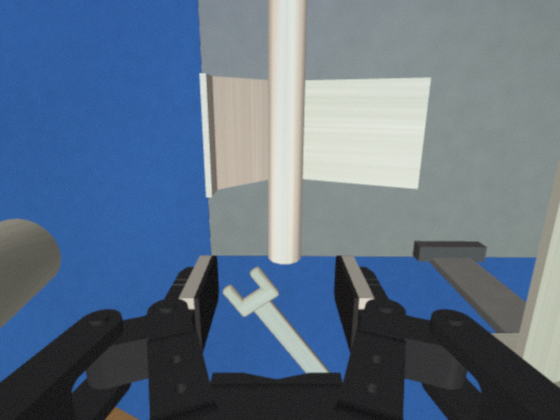

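The post's free end is at (285,258), within 4 px of prediction and centred between the fingers. The spanner lies well below. I descend and grip at 20 N.

```bash
python3 -m inch '[[[1,-1,-35,0,0.6],[1,-1,-70,0,0.6],[1,-1,-96,0,0.6],[1,-1,-96,0,0.6],[1,-1,-96,0,0.6],[1,-1,-96,0,0],[1,-1,-96,0,0],[1,-1,-96,0,0],[1,-1,-96,0,0],[1,-1,-96,0,0],[1,-1,-96,0,0],[1,-1,-96,0,0]]]' 20
python3 -m inch '[[[0,0,10,0,0],[0,0,20,0,0],[0,0,30,0,0],[0,0,40,0,0],[0,0,40,0,0],[0,0,40,0,0]]]'
python3 - <<'E'
from h import *
snap('side','s3');snap('wrist','w4')
a=load('s3')[0][150:300,190:350]; a=cv2.resize(a,(400,375)); b=cv2.resize(load('w4')[0],(400,300)); W=np.zeros((375,800,3),np.uint8);W[:,:400]=a;W[:300,400:]=b
cv2.imwrite('pics/c4.png',W[:,:,::-1]); print(manip.get_obs()['ft_force'],manip.get_obs()['ft_torque'])
E
```

```text
clock: 9.98
ee_pos: [600.2, 17.8, 31.1]
orientation: [[-0.798, 0.603, 0.004], [0.603, 0.798, 0.0], [-0.003, 0.003, -1.0]]
ft_force: [4.6, 4.0, 3.5]
width: 21.4
clock: 10.48
ee_pos: [598.8, 17.4, 70.2]
orientation: [[-0.798, 0.603, 0.002], [0.603, 0.798, -0.0], [-0.001, 0.001, -1.0]]
ft_force: [0.1, 0.4, -2.3]
width: 21.5
side {'K': [[422.41, 0.0, 277.96], [0.0, 422.41, 211.47], [0.0, 0.0, 1.0]], 'cam_to_world': [[0.71, 0.48, -0.51, 42.59], [-0.7, 0.48, -0.52, -489.42], [-0.01, 0.73, 0.68, 817.8], [0.0, 0.0, 0.0, 1.0]]}
wrist {'K': [[351.18, 0.0, 275.99], [0.0, 351.18, 205.88], [0.0, 0.0, 1.0]], 'cam_to_world': [[0.6, -0.76, -0.23, 539.26], [0.8, 0.58, 0.17, 60.02], [0.0, -0.29, 0.96, 212.64], [0.0, 0.0, 0.0, 1.0]]}
[ 0.99443132  0.19097603 -2.09182505] [-0.09601289 -0.01850628  0.01866826]
```

View pics/c4.png

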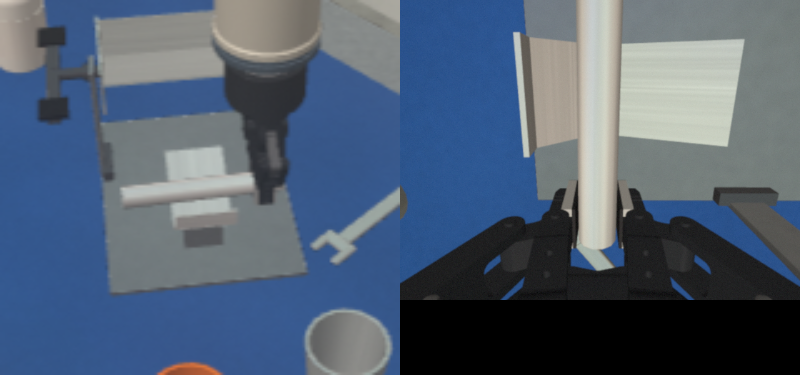

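The side view (post from (125,195) to the grip at (250,183)) shows the post lifted level, with its near end 20 mm past the pads, so the 20 N grip does not slip. The commands only turn the tool about z, so the post has to be pivoted in the grip. I'll put its free end under the edge of the front pad, which is stopped against upward motion when level, and swing the grip up and over it so the free end goes down. First I carry it clear and turn.

```bash
python3 -m inch '[[[0,0,40,0,0],[0,0,45,0,0],[-36,7,45,0,0],[-72,14,45,0,0],[-109,21,45,0,0],[-146,28,45,0,0],[-182,35,45,0,0],[-219,43,45,-7,0],[-219,43,45,-14,0],[-219,43,45,-21,0],[-219,43,35,-28,0],[-219,43,25,-35,0],[-219,43,15,-42,0],[-219,43,12,-49,0],[-219,43,12,-56,0],[-219,43,12,-63,0],[-219,43,12,-70,0],[-219,43,12,-77,0],[-219,43,12,-84,0],[-219,43,12,-90,0]]]'
python3 -m inch '[[[0,0,0,0,0],[0,0,0,0,0]]]'
python3 - <<'E'
from h import *
snap('side','s4');snap('wrist','w5')
a=load('s4')[0][130:330,130:330]; a=cv2.resize(a,(400,400)); b=cv2.resize(load('w5')[0],(400,300)); W=np.zeros((400,800,3),np.uint8);W[:,:400]=a;W[:300,400:]=b
cv2.imwrite('pics/c5.png',W[:,:,::-1])
print(proj('w5',(473,182,130)))
E
```

```text
clock: 12.25
ee_pos: [379.3, 60.5, 81.1]
orientation: [[0.608, 0.794, -0.0], [0.794, -0.608, -0.0], [-0.0, -0.0, -1.0]]
ft_force: [-1.0, 1.2, -1.8]
width: 21.1
clock: 12.42
ee_pos: [379.3, 60.5, 81.1]
orientation: [[0.6, 0.8, -0.0], [0.8, -0.6, -0.0], [-0.0, -0.0, -1.0]]
ft_force: [0.8, 0.1, -2.1]
width: 21.1
side {'K': [[422.41, 0.0, 277.96], [0.0, 422.41, 211.47], [0.0, 0.0, 1.0]], 'cam_to_world': [[0.71, 0.48, -0.51, 42.59], [-0.7, 0.48, -0.52, -489.42], [-0.01, 0.73, 0.68, 817.8], [0.0, 0.0, 0.0, 1.0]]}
wrist {'K': [[351.18, 0.0, 275.99], [0.0, 351.18, 205.88], [0.0, 0.0, 1.0]], 'cam_to_world': [[0.8, 0.57, 0.17, 422.42], [-0.6, 0.77, 0.23, 117.51], [-0.0, -0.29, 0.96, 224.27], [0.0, 0.0, 0.0, 1.0]]}
[ 286.2 -349. ]
```

View pics/c5.png

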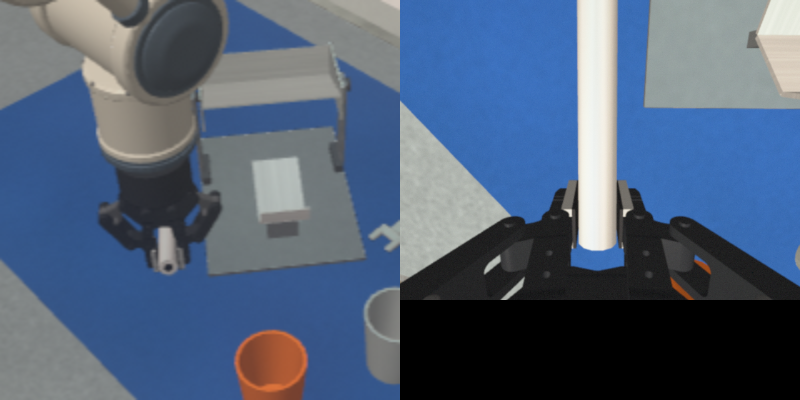

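The side view shows the post pointing away from the camera, end at (167,265) between the fingers, and the wrist view shows it still straight along the tool. I slide under the front pad edge and swing up to 45°.

```bash
python3 -m inch '[[[12,15,0,0,0],[23,30,0,0,0],[23,30,8,0,0],[23,30,19,0,0],[23,30,29,0,0],[24,31,39,0,0],[24,31,49,0,0],[26,33,59,0,0],[27,35,68,0,0],[29,38,78,0,0],[29,38,78,0,0]]]'
python3 -m inch '[[[3,4,9,0,0],[6,8,17,0,0],[10,13,25,0,0],[10,13,25,0,0]]]'
```

```text
clock: 13.43
ee_pos: [408.9, 98.7, 160.6]
orientation: [[0.601, 0.8, 0.002], [0.8, -0.601, 0.0], [0.001, 0.001, -1.0]]
ft_force: [0.4, -0.3, -1.5]
width: 21.2
clock: 13.77
ee_pos: [418.9, 111.8, 184.8]
orientation: [[0.601, 0.799, 0.001], [0.799, -0.601, 0.0], [0.001, 0.001, -1.0]]
ft_force: [0.2, -0.3, -2.4]
width: 21.1
```

```bash
python3 - <<'E'
from h import *
snap('wrist','w6'); im=load('w6')[0].astype(int)
for r in range(0,360,15): print(r,im[r,278:286].mean(0).round(), end='; ')
G=np.array([418.9,111.8,203.8])
for t in (0,15,30,45,60):
    c,s=np.cos(np.radians(t)),np.sin(np.radians(t)); print(t,proj('w6',G+138*np.array([c*.6,c*.8,-s])))
E
```

```text
wrist {'K': [[351.18, 0.0, 275.99], [0.0, 351.18, 205.88], [0.0, 0.0, 1.0]], 'cam_to_world': [[0.8, 0.58, 0.17, 461.98], [-0.6, 0.77, 0.23, 168.67], [0.0, -0.29, 0.96, 328.0], [0.0, 0.0, 0.0, 1.0]]}
0 [41. 41. 40.]; 15 [41. 42. 41.]; 30 [41. 42. 42.]; 45 [43. 43. 42.]; 60 [42. 42. 42.]; 75 [219. 210. 194.]; 90 [220. 210. 195.]; 105 [221. 211. 195.]; 120 [222. 212. 196.]; 135 [221. 212. 195.]; 150 [222. 213. 197.]; 165 [222. 213. 196.]; 180 [222. 213. 196.]; 195 [223. 214. 197.]; 210 [223. 214. 198.]; 225 [223. 214. 198.]; 240 [223. 213. 197.]; 255 [222. 213. 196.]; 270 [222. 212. 196.]; 285 [222. 212. 196.]; 300 [221. 210. 194.]; 315 [221. 210. 194.]; 330 [220. 208. 192.]; 345 [220. 209. 193.]; 0 [ 274.3 -143.3]
15 [274.7 -66.5]
30 [274.9  -1.9]
45 [275.   54.2]
60 [275.1 104.7]
```

The post now disappears under the dark pad (edge at row ~70), as it should at about 45°. I continue to vertical.

```bash
python3 -m inch '[[[4,6,7,0,0],[8,12,14,0,0],[13,18,20,0,0],[19,25,26,0,0],[25,32,31,0,0],[30,39,34,0,0],[34,44,37,0,0],[38,49,38,0,0],[41,54,40,0,0],[44,58,41,0,0],[47,62,42,0,0],[47,62,42,0,0],[47,62,42,0,0]]]'
python3 - <<'E'
from h import *
o=manip.get_obs();print(o['ee_pos'])
snap('side','s5');snap('wrist','w7')
a=load('s5')[0][90:290,120:320]; a=cv2.resize(a,(400,400)); b=cv2.resize(load('w7')[0],(400,300)); W=np.zeros((400,800,3),np.uint8);W[:,:400]=a;W[:300,400:]=b
cv2.imwrite('pics/c6.png',W[:,:,::-1])
G=o['ee_pos']+[0,0,19]
for d in(0,138): p=G-[0,0,d]; print(proj('s5',p),(proj('s5',p)-[120,90])*2,proj('w7',p)/1.4+[400,0])
E
```

```text
clock: 14.9
ee_pos: [465.5, 173.7, 226.2]
orientation: [[0.602, 0.798, 0.0], [0.798, -0.602, 0.0], [0.0, -0.0, -1.0]]
ft_force: [-0.6, 0.4, -2.0]
width: 21.6
[465.47630984 173.71391541 226.18577945]
side {'K': [[422.41, 0.0, 277.96], [0.0, 422.41, 211.47], [0.0, 0.0, 1.0]], 'cam_to_world': [[0.71, 0.48, -0.51, 42.59], [-0.7, 0.48, -0.52, -489.42], [-0.01, 0.73, 0.68, 817.8], [0.0, 0.0, 0.0, 1.0]]}
wrist {'K': [[351.18, 0.0, 275.99], [0.0, 351.18, 205.88], [0.0, 0.0, 1.0]], 'cam_to_world': [[0.8, 0.58, 0.17, 508.7], [-0.6, 0.77, 0.23, 230.36], [0.0, -0.29, 0.96, 369.35], [0.0, 0.0, 0.0, 1.0]]}
[205.2 166.4] [170.4 152.8] [596.35714286 205.85714286]
[212.1 211.3] [184.2 242.6] [596.71428571 140.71428571]
```

View pics/c6.png

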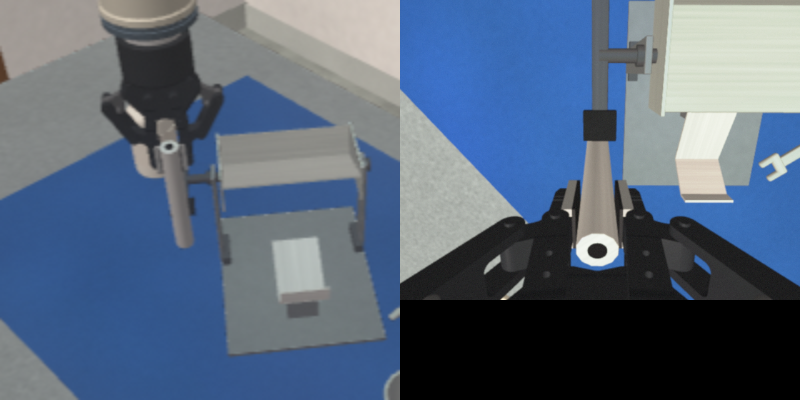

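The side view shows the post hanging nearly upright from the grip, from top (170,147) to bottom (183,244) in the crop. In the wrist view its top end is at (597,250). I triangulate the lean.

```bash
python3 - <<'E'
from h import *
G=manip.get_obs()['ee_pos']+[0,0,19]; Y=np.array([.602,.798,0]);Z=np.array([0,0,1])
t,e=tri('w7',((597-400)*1.4,250*1.4),'s5',(205,163.5)); print(t,e,(t-G)@Y,(t-G)@Z)
for a in(70,75,80,85,90):
  c,s=np.cos(np.radians(a)),np.sin(np.radians(a)); T=G-22*(c*Y-s*Z);B=G+138*(c*Y-s*Z)
  print(a,(proj('w7',T)/1.4+[400,0]),(proj('s5',T)-[120,90])*2,(proj('s5',B)-[120,90])*2)
E
```

```text
[457.7 161.7 263.5] 1.2 -14.059216592598649 18.239442317378177
70 [596.21428571 241.92857143] [168.2 141.8] [182.6 212.8]
75 [596.21428571 239.5       ] [168.2 140.4] [183.2 221. ]
80 [596.21428571 236.71428571] [168.2 139.2] [183.6 228.6]
85 [596.21428571 233.57142857] [168. 138.] [184.  235.8]
90 [596.21428571 230.21428571] [168. 137.] [184.2 242.6]
```

```bash
python3 - <<'E'
from h import *
Y=np.array([.602,.798,0]);Z=np.array([0,0,1]);T=np.array([457.7,161.7,263.5])
for a in(70,75,80,85,90):
  c,s=np.cos(np.radians(a)),np.sin(np.radians(a)); d=c*Y-s*Z; B=T+160*d; n=s*Y+c*Z
  print(a,B,[((proj('s5',B+k*n)-[120,90])*2).tolist() for k in(-11,0,11)])
im=load('s5')[0]; print(im[200:222,211].tolist()); im=load('w7')[0]; print(im[170:215:3,279].tolist())
E
```

```text
70 [490.64338021 205.3691319  113.14918067] [[184.2, 225.2], [183.8, 217.60000000000002], [183.2, 210.2]]
75 [482.62945042 194.74601568 108.95186779] [[184.8, 234.2], [184.39999999999998, 227.0], [184.0, 219.8]]
80 [474.42579247 183.87139932 105.93075952] [[185.2, 242.8], [184.8, 236.0], [184.39999999999998, 229.0]]
85 [466.09484114 172.82804523 104.10884831] [[185.60000000000002, 251.0], [185.2, 244.39999999999998], [185.0, 238.0]]
90 [457.7 161.7 103.5] [[185.8, 258.6], [185.60000000000002, 252.39999999999998], [185.39999999999998, 246.39999999999998]]
[[110, 106, 106], [110, 106, 106], [111, 108, 107], [112, 109, 109], [113, 111, 110], [116, 112, 111], [117, 113, 113], [119, 115, 115], [121, 117, 116], [122, 118, 118], [124, 119, 119], [125, 120, 120], [126, 122, 122], [125, 121, 122], [60, 85, 124], [53, 87, 139], [53, 88, 141], [53, 88, 141], [53, 87, 140], [53, 88, 141], [54, 88, 142], [53, 88, 142]]
[[43, 44, 44], [45, 44, 45], [49, 48, 47], [43, 46, 45], [44, 46, 45], [46, 44, 43], [44, 43, 42], [44, 43, 43], [46, 45, 45], [96, 92, 86], [150, 141, 131], [149, 142, 133], [150, 143, 131], [151, 142, 132], [151, 143, 132]]
```

The post is about 83° (bottom toward the pad). I push 14 mm more along stand +y to finish uprighting it, then re-measure by numbers.

```bash
python3 -m inch '[[[3,4,0,0,0],[6,8,0,0,0],[8,11,0,0,0],[8,11,0,0,0],[8,11,0,0,0]]]'
python3 - <<'E'
from h import *
print(manip.get_obs()['ee_pos']); snap('side','s6');snap('wrist','w8')
im=load('w8')[0].astype(int); c=im[:,279].sum(1); print([ (r,int(c[r])) for r in range(170,400,5)])
im=load('s6')[0].astype(int)
for r in range(150,235,3):
    x=np.where((im[r,190:240].max(1)-im[r,190:240].min(1)<30)&(im[r,190:240].mean(1)>90))[0]; print(r,(x+190).tolist()[:1],(x+190).tolist()[-1:],len(x),end=' | ')
E
```

```text
clock: 15.42
ee_pos: [473.6, 184.8, 226.3]
orientation: [[0.602, 0.798, 0.0], [0.798, -0.602, 0.0], [0.0, 0.0, -1.0]]
ft_force: [-0.5, -1.7, -0.0]
width: 21.1
[473.55143353 184.80582023 226.25199484]
side {'K': [[422.41, 0.0, 277.96], [0.0, 422.41, 211.47], [0.0, 0.0, 1.0]], 'cam_to_world': [[0.71, 0.48, -0.51, 42.59], [-0.7, 0.48, -0.52, -489.42], [-0.01, 0.73, 0.68, 817.8], [0.0, 0.0, 0.0, 1.0]]}
wrist {'K': [[351.18, 0.0, 275.99], [0.0, 351.18, 205.88], [0.0, 0.0, 1.0]], 'cam_to_world': [[0.8, 0.58, 0.17, 516.75], [-0.6, 0.77, 0.23, 241.48], [0.0, -0.29, 0.96, 369.38], [0.0, 0.0, 0.0, 1.0]]}
[(170, 306), (175, 183), (180, 135), (185, 122), (190, 118), (195, 124), (200, 142), (205, 132), (210, 127), (215, 137), (220, 398), (225, 399), (230, 401), (235, 399), (240, 395), (245, 403), (250, 393), (255, 389), (260, 401), (265, 397), (270, 391), (275, 401), (280, 397), (285, 403), (290, 383), (295, 392), (300, 393), (305, 393), (310, 403), (315, 388), (320, 384), (325, 706), (330, 728), (335, 722), (340, 121), (345, 107), (350, 110), (355, 118), (360, 116), (365, 712), (370, 710), (375, 464), (380, 98), (385, 63), (390, 101), (395, 105)]
150 [198] [207] 10 | 153 [199] [207] 9 | 156 [200] [207] 8 | 159 [190] [239] 26 | 162 [190] [239] 31 | 165 [190] [239] 29 | 168 [190] [239] 30 | 171 [190] [239] 31 | 174 [190] [239] 35 | 177 [191] [239] 35 | 180 [203] [239] 20 | 183 [203] [239] 21 | 186 [204] [231] 10 | 189 [204] [212] 9 | 192 [205] [231] 9 | 195 [205] [213] 9 | 198 [206] [214] 9 | 201 [206] [239] 19 | 204 [207] [239] 18 | 207 [207] [239] 15 | 210 [208] [239] 13 | 213 [208] [239] 14 | 216 [230] [239] 6 | 219 [236] [239] 4 | 222 [231] [239] 9 | 225 [231] [239] 9 | 228 [231] [239] 9 | 231 [232] [239] 8 | 234 [232] [239] 8 |
```

```bash
python3 - <<'E'
from h import *
Y=np.array([.602,.798,0]);Z=np.array([0,0,1])
for f,g in(('w7','s5'),('w8','s6')):
  im=load(f)[0].astype(int).sum(2)[300:400,279]; r=np.where(im>600)[0]+300; print(f,r.min(),r.max())
  T=onz(f,276.5,(r.min()+r.max())/2,263.5); im=load(g)[0].astype(int)
  for u in(209,211,213): c=(im[195:240,u,2]-im[195:240,u,0]); print(u,195+np.where(c>40)[0][0],end=' ')
  print(T)
  for a in(75,80,85,90,95,100):
    c,s=np.cos(np.radians(a)),np.sin(np.radians(a)); d=c*Y-s*Z; n=s*Y+c*Z; print(a,proj(g,T+160*d-11*n),end='; ')
  print()
E
```

```text
w7 328 371
209 213 211 214 213 214 [457.5 162.  263.5]
75 [212.3 207.1]; 80 [212.5 211.4]; 85 [212.6 215.5]; 90 [212.8 219.3]; 95 [212.8 222.8]; 100 [212.8 225.9]; 
w8 324 374
209 215 211 215 213 215 [465.7 173.3 263.5]
75 [212.  203.4]; 80 [212.2 207.7]; 85 [212.4 211.7]; 90 [212.5 215.4]; 95 [212.6 218.8]; 100 [212.6 221.9];
```

At 83° the side rim row predicted 213–214, and now row 215 fits about 90°, so the post is upright to within a few degrees. Next I refine the cup centre.

```bash
python3 - <<'E'
from h import *
for f,box in(('top0',(350,210,395,255)),('side0',(305,268,352,326))):
  im=load(f)[0].astype(int); x0,y0,x1,y1=box; m=((im[y0:y1,x0:x1,2]-im[y0:y1,x0:x1,0])<40).astype(np.uint8)
  n,l,s,c=cv2.connectedComponentsWithStats(m); i=1+s[1:,4].argmax(); x,y,w,h=s[i,:4]; print(f,x+x0,y+y0,w,h)
  if f=='top0': best=None; obs=(x+x0,y+y0,x+x0+w,y+y0+h)
  else: obs=(x+x0,y+y0,x+x0+w,y+y0+h)
  a=np.linspace(0,2*np.pi,60)
  from scipy.optimize import least_squares
  def bb(p):
    q=np.array([proj(f,(p[0]+37*np.cos(t),p[1]+37*np.sin(t),90)) for t in a]); return q.min(0),q.max(0)
  # rim: top and right (top view); top, left, right (side view)
  def r(p):
    lo,hi=bb(p); return [lo[1]-obs[1],hi[0]-obs[2]] if f=='top0' else [lo[1]-obs[1],(lo[0]+hi[0]-obs[0]-obs[2])/2]
  print(least_squares(r,[505,-171],diff_step=1e-3).x.round(1))
E
```

```text
top0 356 217 33 30
[ 502.4 -172.4]
side0 312 274 35 48
[ 502.7 -175.3]
```

Both views agree on the cup at (502.5,-174) within 3 mm. I carry the post there at a safe height.

```bash
python3 -m inch '[[[-6,-8,0,0,0],[-12,-16,10,0,0],[-12,-30,30,0,0],[-8,-60,35,0,0],[-4,-90,35,0,0],[0,-120,35,0,0],[4,-150,35,0,0],[8,-180,35,0,0],[12,-210,35,0,0],[16,-240,35,0,0],[20,-270,35,0,0],[24,-295,35,0,0],[28,-320,35,0,0],[32,-337,35,0,0],[35,-346,35,0,0],[35,-350,35,0,0],[35,-350,35,0,0],[35,-350,35,0,0],[35,-350,35,0,0]]]'
python3 - <<'E'
from h import *
print(manip.get_obs()['ee_pos']); snap('side','s7');snap('top','t7');snap('wrist','w9')
a=cv2.resize(load('s7')[0][140:340,230:430],(400,400)); b=cv2.resize(load('w9')[0],(400,300)); W=np.zeros((400,800,3),np.uint8);W[:,:400]=a;W[:300,400:]=b
cv2.imwrite('pics/c7.png',W[:,:,::-1])
for a in (80,85,90,95,100):
  Y=np.array([.602,.798,0]);c,s=np.cos(np.radians(a)),np.sin(np.radians(a)); d=c*Y-s*np.array([0,0,1]);n=s*Y+c*np.array([0,0,1]); 
  for zt in(298.5,306):
    im=load('w9')[0].astype(int).sum(2)[300:400,279]; r=np.where(im>600)[0]+300; T=onz('w9',276.5,(r.min()+r.max())/2,zt); print(a,zt,T,(proj('s7',T+160*d)-[230,140])*2,(proj('s7',T)-[230,140])*2)
print([(proj('s7',(502.5,-174,z))-[230,140])*2 for z in(90,5)])
E
```

```text
clock: 17.1
ee_pos: [508.0, -164.4, 261.4]
orientation: [[0.602, 0.799, -0.0], [0.799, -0.602, 0.0], [0.0, -0.0, -1.0]]
ft_force: [-0.1, 0.6, -2.1]
width: 21.3
[ 508.00101145 -164.42984362  261.40998986]
side {'K': [[422.41, 0.0, 277.96], [0.0, 422.41, 211.47], [0.0, 0.0, 1.0]], 'cam_to_world': [[0.71, 0.48, -0.51, 42.59], [-0.7, 0.48, -0.52, -489.42], [-0.01, 0.73, 0.68, 817.8], [0.0, 0.0, 0.0, 1.0]]}
top {'K': [[463.38, 0.0, 278.8], [0.0, 463.38, 209.76], [0.0, 0.0, 1.0]], 'cam_to_world': [[-0.01, 0.99, -0.15, 390.62], [-1.0, -0.01, 0.0, 62.55], [0.0, 0.15, 0.99, 1219.33], [0.0, 0.0, 0.0, 1.0]]}
wrist {'K': [[351.18, 0.0, 275.99], [0.0, 351.18, 205.88], [0.0, 0.0, 1.0]], 'cam_to_world': [[0.8, 0.58, 0.17, 551.48], [-0.6, 0.77, 0.23, -107.75], [-0.0, -0.29, 0.96, 404.51], [0.0, 0.0, 0.0, 1.0]]}
80 298.5 [ 500.3 -176.1  298.5] [195.8 245.6] [215.8 154.2]
80 306 [ 504.  -171.2  306. ] [195.  236.4] [215.  143.4]
85 298.5 [ 500.3 -176.1  298.5] [198.6 257. ] [215.8 154.2]
85 306 [ 504.  -171.2  306. ] [197.8 247.8] [215.  143.4]
90 298.5 [ 500.3 -176.1  298.5] [201.6 268. ] [215.8 154.2]
90 306 [ 504.  -171.2  306. ] [200.8 258.6] [215.  143.4]
95 298.5 [ 500.3 -176.1  298.5] [204.8 278.4] [215.8 154.2]
95 306 [ 504.  -171.2  306. ] [204.  268.8] [215.  143.4]
100 298.5 [ 500.3 -176.1  298.5] [208.2 288.2] [215.8 154.2]
100 306 [ 504.  -171.2  306. ] [207.4 278.6] [215.  143.4]
[array([197.8, 294.6]), array([192. , 340.6])]
```

View pics/c7.png

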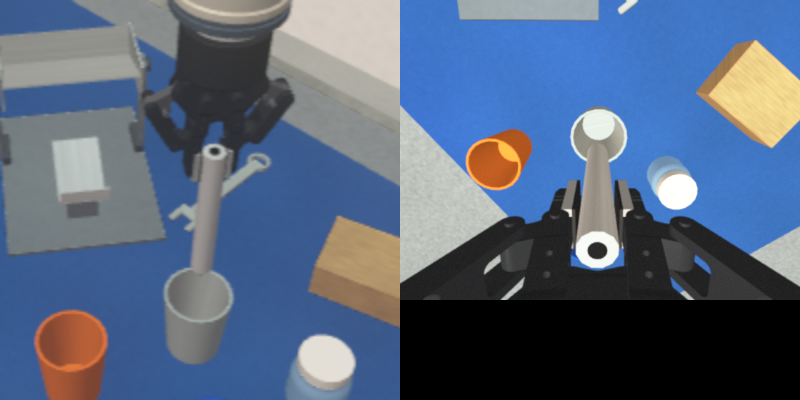

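In the side view the post is upright, from (215,151) to (202,270), directly over the grey cup (rim centre (198,295)). The top matches the z≈299 prediction, so the bottom is at ≈140 and needs about 135 mm of descent.

```bash
python3 -m inch '[[[1,1,-20,0,0],[1,1,-45,0,0],[1,1,-70,0,0],[1,1,-90,0,0],[1,1,-105,0,0],[1,1,-115,0,0],[1,1,-121,0,0],[1,1,-125,0,0],[1,1,-127,0,0],[1,1,-127,0,0]]]'
python3 -m inch '[[[0,0,-1,0,0],[0,0,-2,0,0],[0,0,-3,0,0],[0,0,-4,0,0],[0,0,-4,0,0]]]'
```

```text
clock: 18.08
ee_pos: [509.6, -164.5, 134.6]
orientation: [[0.603, 0.798, 0.0], [0.798, -0.603, -0.0], [0.0, 0.0, -1.0]]
ft_force: [0.3, 0.6, -2.2]
width: 21.0
clock: 18.5
ee_pos: [509.3, -164.5, 130.2]
orientation: [[0.603, 0.798, 0.0], [0.798, -0.603, -0.0], [-0.0, 0.0, -1.0]]
ft_force: [-0.1, -0.2, -2.0]
width: 21.1
```

```bash
python3 -m inch '[[[0,0,-1,0,0],[0,0,-2,0,0],[0,0,-3,0,0],[0,0,-4,0,0],[0,0,-4,0,0]]]'
python3 -m inch '[[[0,0,-1,0,0],[0,0,-2,0,0],[0,0,-3,0,0],[0,0,-3,0,0]]]'
```

```text
clock: 18.92
ee_pos: [509.3, -164.4, 126.1]
orientation: [[0.603, 0.798, -0.0], [0.798, -0.603, 0.0], [-0.0, -0.0, -1.0]]
ft_force: [-0.4, 0.9, -2.1]
width: 21.2
clock: 19.25
ee_pos: [510.9, -165.1, 125.1]
orientation: [[0.603, 0.798, 0.004], [0.798, -0.603, -0.002], [0.001, 0.004, -1.0]]
ft_force: [-2.9, 2.2, 28.1]
width: 21.4
```

Contact with the floor (28 N) seats the flat end. I ease off, release and retreat straight up.

```bash
python3 -m inch '[[[0,0,1,0,0],[0,0,2,0,0],[0,0,2,0,0],[0,0,2,0,0.35],[0,0,2,0,0.5],[0,0,2,0,0.5],[0,0,2,0,0.5],[0,0,2,0,0.5],[0,0,2,0,0.5],[0,0,12,0,0.5],[0,0,30,0,0.5],[0,0,60,0,0.5],[0,0,100,0,0.5],[0,0,140,0,0.5],[0,0,160,0,0.5],[0,0,160,0,0.5]]]'
python3 -m inch '[[[-30,60,0,0,0.5],[-40,120,0,0,0.5],[-60,160,0,0,0.5],[-60,200,0,0,0.5],[-60,240,0,0,0.5],[-60,250,0,0,0.5],[-60,250,0,0,0.5],[-60,250,0,0,0.5],[-60,250,0,0,0.5]]]'
python3 - <<'E'
from h import *
snap('side','s8');snap('top','t8')
a=cv2.resize(load('s8')[0],(400,300)); a2=cv2.resize(load('s8')[0][200:330,270:403],(300,294));b=cv2.resize(load('t8')[0],(400,300)); b2=cv2.resize(load('t8')[0][170:270,320:420],(300,300)); W=np.zeros((600,800,3),np.uint8)
W[:300,:400]=a;W[:300,400:]=b;W[300:594,50:350]=a2;W[300:,450:750]=b2;cv2.imwrite('pics/c8.png',W[:,:,::-1])
for z in(5,90,165): print((proj('s8',(502.5,-174,z))-[270,200])*2.256+[50,300],(proj('t8',(502.5,-174,z))-[320,170])*3+[450,300])
d=(np.abs(load('t8')[0].astype(int)-load('t2')[0]).max(2)>40).astype(np.uint8)
for s in cv2.connectedComponentsWithStats(d)[2][1:]:
    if s[4]>25: print(s)
E
```

```text
clock: 20.58
ee_pos: [511.2, -165.2, 289.1]
orientation: [[0.602, 0.798, 0.008], [0.798, -0.602, -0.003], [0.002, 0.008, -1.0]]
ft_force: [0.7, -0.2, 1.0]
width: 42.7
clock: 21.33
ee_pos: [449.1, 85.8, 283.4]
orientation: [[0.601, 0.799, -0.0], [0.799, -0.601, -0.0], [-0.0, 0.0, -1.0]]
ft_force: [0.4, -0.2, 0.5]
width: 42.9
side {'K': [[422.41, 0.0, 277.96], [0.0, 422.41, 211.47], [0.0, 0.0, 1.0]], 'cam_to_world': [[0.71, 0.48, -0.51, 42.59], [-0.7, 0.48, -0.52, -489.42], [-0.01, 0.73, 0.68, 817.8], [0.0, 0.0, 0.0, 1.0]]}
top {'K': [[463.38, 0.0, 278.8], [0.0, 463.38, 209.76], [0.0, 0.0, 1.0]], 'cam_to_world': [[-0.01, 0.99, -0.15, 390.62], [-1.0, -0.01, 0.0, 62.55], [0.0, 0.15, 0.99, 1219.33], [0.0, 0.0, 0.0, 1.0]]}
[176.336  548.8368] [593.1 495.6]
[182.8784 496.9488] [612.9 486. ]
[189.4208 445.2864] [633.3 476.1]
[   52   104   275   230 29261]
[ 37 149  38  64 892]
[290 189  11  15  87]
[303 188  11   8  46]
[253 194  26  10 166]
[287 203  10  11  41]
[364 226  22  13 139]
[ 216  330  117   90 5005]
[ 122  343   94   77 1588]
[321 404  11  11  53]
```

View pics/c8.png

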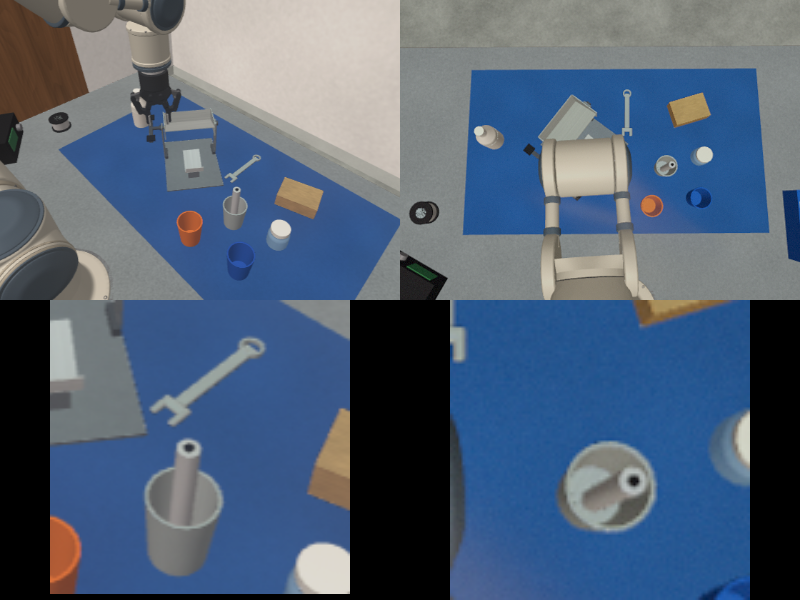

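The final views show the post upright in the grey cup. Its top is at (189,447) and (633,480) in the enlarged crops, against (189,445) and (633,476) predicted for a vertical post. The rear pad in the top view is at about (182,210) against (181,209) at the start, so the pan is level. The arm touches nothing, so I hand in.

```bash
python3 -m inch '[[[0,0,0,0,0.5],[0,0,0,0,0.5],[0,0,0,0,0.5]]]'; python3 -c "
from plant import manip
print(manip.hand_in())"
```

```text
clock: 21.68
ee_pos: [449.5, 84.8, 283.3]
orientation: [[0.604, 0.797, -0.0], [0.797, -0.604, -0.0], [-0.0, -0.0, -1.0]]
ft_force: [-0.1, 0.4, -0.3]
width: 42.7
the job is handed in; nothing more can be done
None
```

The post is standing upright and released in the steel cup, the pan is back level, and the job was handed in at about 21.7 s.

- **Pan:** I tipped it to about 40° and held it for over a second. The angle read 36–39° from the pad edges, and I then pressed 2 mm further. The post rolled into the cradle, and I pressed the rear pad until the pan met its level stop, where the wrist force peaked at 36 N.
- **Post:** I gripped it at its far overhang with 20 N. The tool can only turn about the vertical, so I swung the post upright in the grip, using the underside of the front pad as a pivot. I then lowered it onto the cup floor (about 28 N at contact) and let go.
- **Last checks:** The top of the post sat within about 2 px of the position expected for a vertical post in both fixed views. In the last picture the cup was still standing, the bystanders looked unmoved, and the wrist force was near zero.
- **Less certain:** The pan's level state after the pivot was checked only from the position of the rear pad in the top view. The tilt angle was never measured again after the final press. The post's lean in the grip came from measurements good to a few degrees only.

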